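Unhook the dip basket and stand it in the wash pan

ROBOT

A 6-joint arm with a two-finger parallel gripper is mounted at the origin on the work surface. World frame = base frame: x ahead of the robot, y to its left, z up, the work surface at z = 0. Lengths are in m, angles in rad, forces in N, time in s.
With the tool pointing down it reaches from about 0.35 to 0.975 m from the base axis. Payload 7.1 kg.
Tool frame: the origin (TCP) lies midway between the tips of the shut fingers; the grasp point (between the pads) lies 19 mm behind it; y points along the fingers, x is the direction in which the jaws open and shut, and the axes are right-handed (so a half turn about y gives the same grasp; the last joint's range is limited). The gripper opens to 88 mm and grips with 3 to 60 N. Pads are 20 mm wide; open, the fingers measure 115 mm over their backs; the gripper's body (75 mm by 178 mm) begins 61 mm behind the grasp point.
Start: joints at [-1.155, 0.423, 1.63, -0, 1.089, -0.019], TCP at [0.263, -0.567, 0.223] pointing down, gripper open.
Joint ranges: [-3, 3], [-0.9, 2.11], [0.09, 2.58], [-1.31, 4.45], [0.11, 2.69], [-2.54, 2.54]. Speed limits (rad/s): [2.39, 2.39, 3.01, 3.14, 3.14, 3.14].

INTERFACE

Orientations are given as a rotation vector (axis times angle).
In Python, from plant import r, imaging gives the robot as it stands.
- The arm moves only by the tool drive_tool, never from a script. Its argument "moves" is a list that holds one entry, the list of rows, each a list of 5 numbers: the shift along the tool's x, y, z scaled (see below), then the turn about the tool's y scaled (see below), then the closure, from 0 (fully open) to 1 (shut). A call has 1 to 5 rows; each row is the pose to reach, as a shift and turn from the pose measured when the call began, along the tool's axes at that moment; what a row does not reach only later rows make up. The controller multiplies each number of a shift by 0.3 m and each number of a turn by 60 degrees. A row lasts 1/8 s, in which the tool goes at most 62.5 mm and 10.7 degrees, less where a joint would pass 70% of its speed; a pose out of reach is approached as far as the arm can. A call with a number of a shift or a turn outside -1 to 1 is refused whole. A call with a gripper value outside its range is refused whole. The fingers move at their own pace and stop on an object; the grip force is fixed at half the most. Time passes only in rows, so rows that repeat a pose let the fingers close. It gives the time, the measured TCP pose, the force and the opening at its end, in the units of the state.
- r.get_state(): the state, without advancing time (a new reading comes with each control period).
- imaging.snapshot(name): name is "scene" or "top"; returns the picture (420x560x3 uint8, blue, green, red); there is no depth.
- imaging.get_calibration(name): a dict with "fx", "fy", "cx", "cy" (pixels), "distortion" ([k1, k2, p1, p2, k3] as OpenCV has them; the pictures are not rectified), "R" (3x3) and "t" (3): a world point X has camera coordinates R X + t. Camera axes: x right, y down, z forward; pixel columns grow to the right and rows downward; lengths in m; the calibration is good to about 2 mm. A picture is of the moment at which its call begins. get_calibration takes no time and is no camera call.
- r.hand_in(): hands the job in, once; it reports no verdict.
Trained networks look in the newest picture that a camera, given by its name, has taken for a name from the list of things; names that differ only in an ending like _2 or _b are one class to them, and where a whole thing is asked for, a point or a joint stands for the part that bears it (a point fixed in the world has none). Each returns a list of dicts, best first, with "conf" (0 to 1); they miss things now and then, are a little off and sometimes report something else, mostly with a low value. They report only what shows in the picture. A call takes as long as a camera call. They do not tell look-alikes from the thing itself.
- imaging.find_in(camera, label): "uv" ([column, row] in pixels, amid what is visible of it).
The state is a dict: "t": time; "joint_positions": joint angles; "joint_velocities": joint speeds; "joint_torque": joint torques, N m; "tcp_pos": TCP position; "tool_rot": TCP orientation; "contact_force": force on the tool from outside, world axes, zero at the start; "wrist_torque": the same for the moment, N m; "finger_gap": opening from 0.0 (shut) to 1.0 (fully open).
Only numpy, scipy, OpenCV 4.12 (cv2) and the standard library are available. Lean on these libraries where they do the work, as an engineer would, in place of code of your own. Each camera call takes 0.05 s, during which the arm holds its last target.

TASK

Take the steel dip basket by its black grip off the deep double hook of the swing-out rack: the hook may lean either way, so feel your way up it without straining it, and lift the bail past the hook tips before drawing the basket off. Then stand it gently, upright and flat on the bottom of the white wash pan in the cork-lined tray and let go. Leave the pan and the other things on the shelf where they are.

Things in the scene. Friction and masses are not known exactly. Their poses are not given: they have to be found in the camera images.
- basket_grip (a point): centre of the dip basket's flat-sided black bakelite grip, the part to hold: 18 mm thick (x), 22 mm high, 44 mm long (y), in the middle of a level bail bar (6 mm round steel, 120 mm long along y). Axes as the basket's, z up. As it hangs at the start, local -x is the way to draw it off. Grip from above, closing along x, fingertips at most 22 mm below the grip's centre: a rod lies 29 mm below it.
- basket_foot (a point): centre of the underside of the dip basket, 140 mm below the grip's centre. The basket is a perforated round steel cup, 108 mm across and 42 mm high, with two upright 6 mm bail wires at local y = -60 and +60 mm that carry the bar.
- basket: the whole dip basket, 0.2 to 0.4 kg; same origin and axes as basket_foot.
- rack: the hook rack, screwed to the shelf; origin under the centre of its 110 mm square foot. A 22 mm round post 240 mm high stands on it; on the post an arm swings about the vertical and ends in a yoke with a double hook, 180 mm from the post. At the start the arm points along the rack's local -x.
- yoke (a point): where the middle of the bail bar rests at the start, carried by the swinging arm; x points along the arm to the post, z up. Here sits a double hook of 7 mm round steel: two U-shaped hooks at y = -34 and +34 mm, slot 8.5 mm wide, open at the top. Front prongs (-x side): the bar must rise 50 mm to pass their tips; rear prongs are 8 mm longer. See hook_rod for lean and limits.
- hook_rod (a point): a point on the yoke 29 mm below yoke, by the cross rod that joins both hooks; the cup's rim strikes it if raised over 60 mm before being drawn off. The hook is clamped rigidly, leaning by an unmeasured angle, up to 0.42 rad forward or back about the resting bar: the slot leads up to 22 mm to or from the post on the way up. Feel for it by the prongs' push on the bar along x.
- rack_arm (a joint): swing of the rack's arm about the post, rad; 0 at the start (along the rack's local -x), positive counterclockwise from above, from -1.2 to 1.2. Only slight friction (1 to 2 N at the hook) holds it, so the hook gives way sideways but not along the arm.
- pan_in (a point): centre of the inner floor of the white enamelled wash pan, loose, 0.55 kg, standing in the tray: a round pan, inner diameter 124 mm, outer 131 mm, wall 28 mm high overall, floor 4 mm thick. The basket stands in it with some 8 mm to spare all round, its bail wires above the pan's rim.
- pan: the wash pan; origin under the centre of its base, 4 mm below pan_in.
- tray: fixed wooden tray lined with cork, 310 x 250 mm, 24 mm high; origin under its centre. Its cork surface is 12 mm above the shelf.
- knob_set: bystander: tall black bakelite dial knob, 44 mm across, 48 mm high, in the tray; origin under its centre.
- valve: bystander: glass tuning-eye valve with a brass rim, 34 mm across, 83 mm high, standing in the tray; origin under its centre.
- pot: bystander: black tone-control potentiometer with its shaft upright, 29 mm across, 52 mm high, in the tray; origin under its centre.
- pliers_long: bystander: chromed long-nosed pliers lying on the tiles, 180 mm long, 11 mm high; origin under the joint.
- pliers_short: bystander: chromed short-nosed pliers lying on the tiles, 160 mm long, 11 mm high; origin under the joint.
- reel: bystander: metal wire reel with card cheeks, 60 mm across, 40 mm high, on the tiles; origin under its centre.
Not all that is in view belongs to the job. Leave any pink or red look-alike of the basket alone.

How it is judged:
By the outcome, as a careful person would: the job done as asked, in the order asked, and still so for the second after the job is handed in, with the robot touching nothing.
It also fails if it takes over 58 s, if anything falls off the work surface, if the arm or the gripper's body presses on something with over 40 N, if the wrist force passes 120 N, or if a joint passes its speed limit or range.

## Working session

There is one attempt and no reset: what is moved stays moved. The work goes in short steps, Python scripts to look and compute and a tool call to move; the robot and the scene stay as the last step left them, time stands still between calls to the robot, and variables do not carry over. Pictures are saved under pics/ and viewed, and the job is handed in when it is done.

Besides the shell and the picture viewer there is one more tool, called by a JSON object that holds its "method" and its "body". drive_tool: Moves the arm, as the interface text tells. Shifts and turns lie within -1 to 1; 1 stands for 0.3 m of shift or 60 degrees of turn. Its arguments: {"type":"object","properties":{"moves":{"type":"array"}},"required":["moves"]}

```bash
ls; mkdir -p pics
cat > h.py <<'E'
import numpy as np,cv2
from plant import r, imaging
E
python3 - <<'E'
from h import *
s=r.get_state();print(s)
for c in("scene","top"):
    cv2.imwrite(f"pics/{c}0.png",imaging.snapshot(c)); print(c,imaging.get_calibration(c))
    for n in["basket_grip","basket_foot","basket","yoke","hook_rod","rack","pan_in","pan"]:
        print(n,[(np.round(d["uv"],1).tolist(),round(d["conf"],2)) for d in imaging.find_in(c,n)][:3])
print(r.get_state()["t"])
E
```

```text
pics
{'t': 0.0, 'joint_positions': array([-1.15497985e+00,  4.23831367e-01,  1.63070302e+00, -4.34089044e-05,
        1.08863683e+00, -1.89981382e-02]), 'joint_velocities': array([ 4.52440141e-04,  6.44425499e-04,  3.18716928e-04, -1.28957273e-03,
       -1.25058474e-04,  3.21957406e-05]), 'joint_torque': array([-1.21758691e-03, -5.44625258e+01, -2.73666233e+01,  6.43436029e-02,
        2.27896805e-02, -1.29309547e-04]), 'tcp_pos': array([ 0.26305639, -0.56630723,  0.22190252]), 'tool_rot': array([-1.38322761,  0.88420746, -0.8820148 ]), 'contact_force': array([-0.59539852, -1.14146713, -0.31322071]), 'wrist_torque': array([-0.02935403,  0.02464352,  0.00992304]), 'finger_gap': 1.0016572482113895}
scene {'fx': 450.4493565661169, 'fy': 450.4493565661169, 'cx': 283.53514841412823, 'cy': 218.65971018280874, 'distortion': array([-0.09609442,  0.        ,  0.        ,  0.        ,  0.        ]), 'R': array([[ 0.69977327,  0.71401106, -0.02248512],
       [ 0.3673865 , -0.38669806, -0.84586747],
       [-0.61265368,  0.58365471, -0.53291899]]), 't': array([-0.41498159, -0.03922337,  1.4487
[... 571 characters left out ...]
75074, 0.        , 0.        , 0.        , 0.        ]), 'R': array([[ 2.63985209e-02, -9.99651276e-01, -6.66688874e-04],
       [-9.98846272e-01, -2.63504878e-02, -4.01469355e-02],
       [ 4.01153677e-02,  1.72573941e-03, -9.99193564e-01]]), 't': array([0.05585832, 0.55114683, 1.0365601 ])}
basket_grip [([232.6, 199.1], 0.85), ([113.4, 267.9], 0.82), ([115.6, 161.5], 0.77)]
basket_foot [([110.4, 265.8], 0.9), ([231.4, 199.4], 0.85), ([116.8, 160.4], 0.78)]
basket [([178.2, 176.9], 0.97), ([230.1, 195.4], 0.9), ([178.5, 298.0], 0.78)]
yoke [([225.8, 165.8], 0.95)]
hook_rod [([221.9, 162.0], 0.65)]
rack [([230.5, 143.2], 0.73)]
pan_in [([402.3, 233.8], 0.63)]
pan [([404.5, 233.6], 0.67)]
0.9
```

View pics/scene0.png

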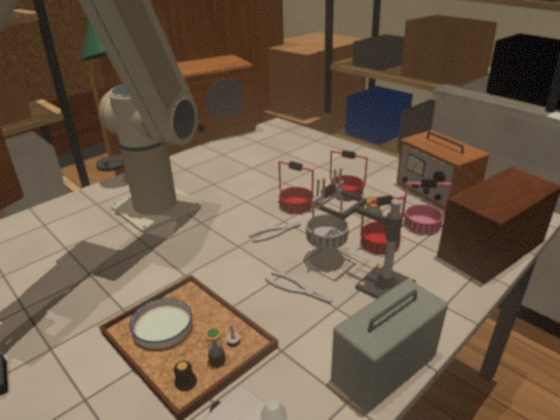

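View pics/top0.png

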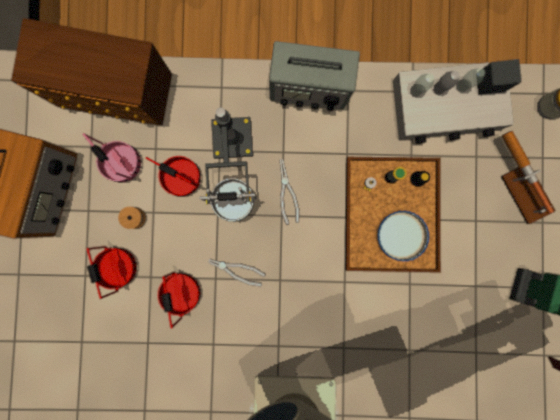

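Run:
```python
import cv2
a=cv2.imread('pics/scene0.png')[130:300,240:460];cv2.imwrite('pics/sc0.png',cv2.resize(a,None,fx=3.5,fy=3.5,interpolation=cv2.INTER_CUBIC))
a=cv2.imread('pics/top0.png')[90:260,140:340];cv2.imwrite('pics/tc0.png',cv2.resize(a,None,fx=3.5,fy=3.5,interpolation=cv2.INTER_CUBIC))
```

```text
(no output)
```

View pics/sc0.png

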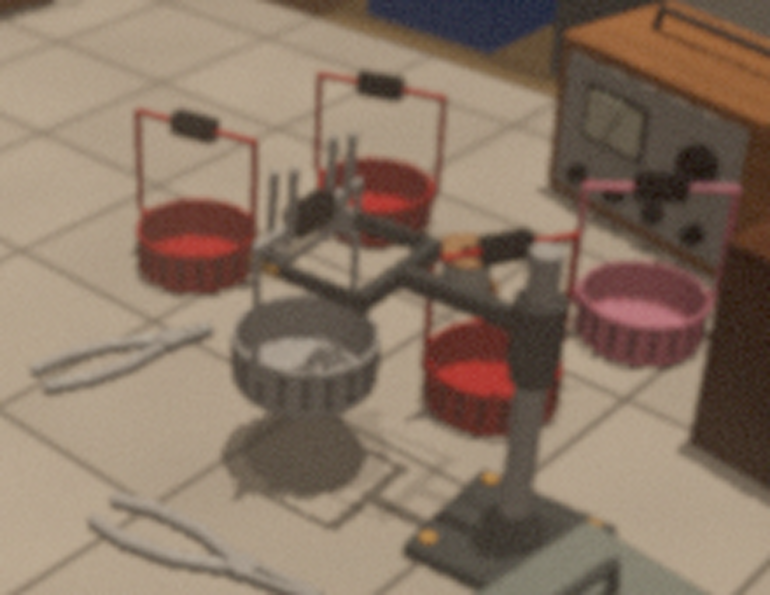

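View pics/tc0.png

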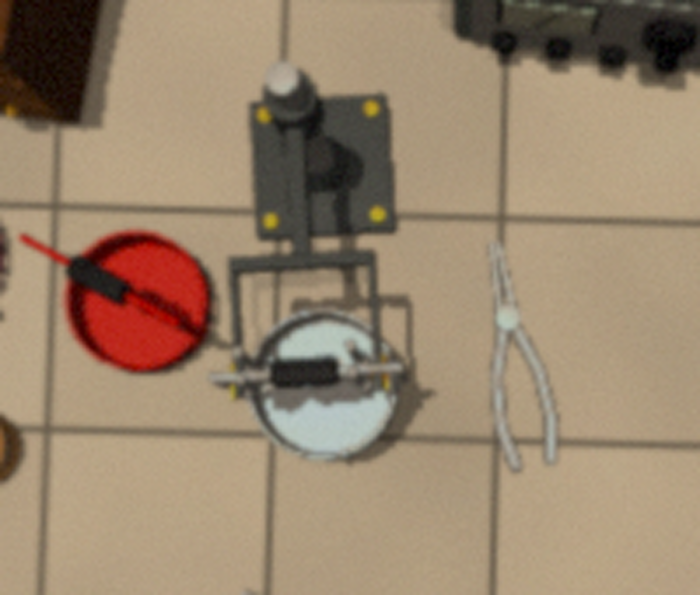

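```bash
cat >> h.py <<'E'
C={n:imaging.get_calibration(n) for n in("scene","top")}
def K(c): return np.array([[c["fx"],0,c["cx"]],[0,c["fy"],c["cy"]],[0,0,1.]])
def und(n,uv):
    c=C[n]; return cv2.undistortPoints(np.array(uv,float).reshape(1,1,2),K(c),c["distortion"])[0,0]
def tri(us,ut):
    P=[np.c_[C[n]["R"],C[n]["t"]] for n in("scene","top")]
    X=cv2.triangulatePoints(P[0],P[1],und("scene",us),und("top",ut))[:,0]; X=X[:3]/X[3]
    return X,[np.linalg.norm(proj(n,X)-u) for n,u in(("scene",us),("top",ut))]
def proj(n,X):
    c=C[n]; return cv2.projectPoints(np.array(X,float).reshape(1,1,3),cv2.Rodrigues(c["R"])[0],c["t"],K(c),c["distortion"])[0][0,0]
def ray(n,uv,z):
    c=C[n];d=c["R"].T@np.r_[und(n,uv),1]; o=-c["R"].T@c["t"]; return o+d*(z-o[2])/d[2]
E
python3 - <<'E'
from h import *
np.set_printoptions(precision=4,suppress=True)
sc=lambda x,y:(240+x/3.5,130+y/3.5); tc=lambda x,y:(140+x/3.5,90+y/3.5)
g,e=tri(sc(313,213),tc(305,372));print("grip",g,e)
a=ray("top",tc(215,379),g[2]);b=ray("top",tc(402,368),g[2]);print("bar",a,b,(a+b)/2,a-b)
print("posttop",tri(sc(546,248),tc(283,78)))
for p in[(255,116),(371,107),(271,221),(378,214)]:print("foot",ray("top",tc(*p),.01))
for p in[(273,178),(293,175),(333,140),(351,140)]:
    print([ray("scene",sc(*p),z) for z in (g[2]+.045,g[2]+.055)])
for z in (.012,.04): print(z,ray("top",(402.8,236),z))
print("pan",tri((160,322),(402.5,236)))
E
python3 - <<'E'
import cv2
a=cv2.imread('pics/scene0.png')[270:410,90:290];cv2.imwrite('pics/sp0.png',cv2.resize(a,None,fx=4,fy=4,interpolation=cv2.INTER_CUBIC))
a=cv2.imread('pics/top0.png')[150:280,335:455];cv2.imwrite('pics/tp0.png',cv2.resize(a,None,fx=4,fy=4,interpolation=cv2.INTER_CUBIC))
a=cv2.imread('pics/scene0.png')[155:225,300:360];cv2.imwrite('pics/sh0.png',cv2.resize(a,None,fx=8,fy=8,interpolation=cv2.INTER_CUBIC))
E
```

```text
grip [0.5774 0.1741 0.204 ] [np.float64(0.9195923980856142), np.float64(0.9971717084996647)]
bar [0.5698 0.2299 0.204 ] [0.58   0.1105 0.204 ] [0.5749 0.1702 0.204 ] [-0.0102  0.1193  0.    ]
posttop (array([0.7549, 0.1878, 0.2408]), [np.float64(0.5399323895914324), np.float64(0.5466678082868851)])
foot [0.7928 0.2417 0.01  ]
foot [0.8025 0.1503 0.01  ]
foot [0.7099 0.2265 0.01  ]
foot [0.7177 0.1424 0.01  ]
[array([0.5808, 0.131 , 0.249 ]), array([0.5936, 0.1165, 0.259 ])]
[array([0.5876, 0.1432, 0.249 ]), array([0.6002, 0.1285, 0.259 ])]
[array([0.5731, 0.2015, 0.249 ]), array([0.586 , 0.1856, 0.259 ])]
[array([0.5821, 0.21  , 0.249 ]), array([0.5948, 0.1939, 0.259 ])]
0.012 [ 0.4953 -0.2859  0.012 ]
0.04 [ 0.4956 -0.2764  0.04  ]
pan (array([ 0.4954, -0.2789,  0.0309]), [np.float64(0.08373870373779642), np.float64(0.06818373784342796)])
```

View pics/sp0.png

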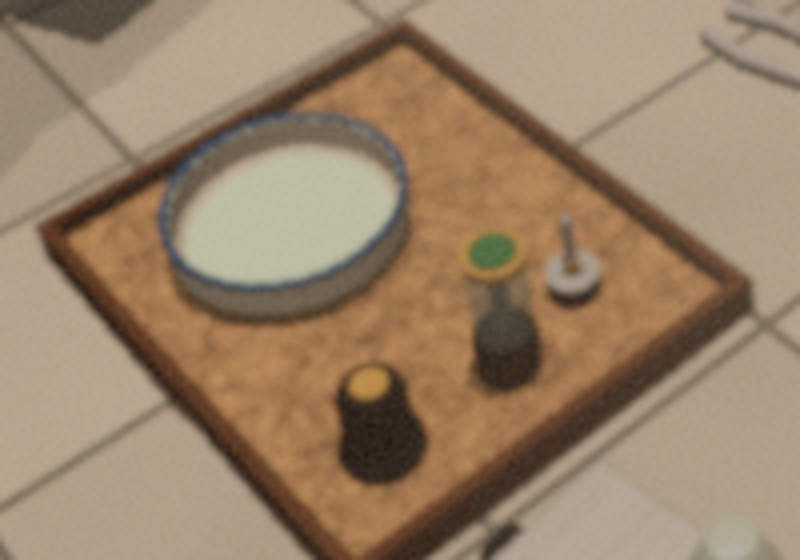

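View pics/tp0.png

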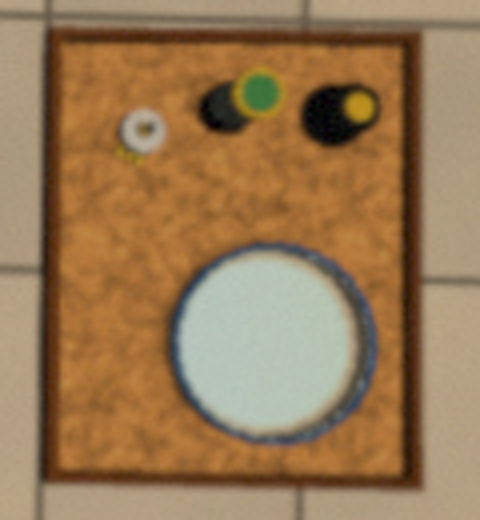

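View pics/sh0.png

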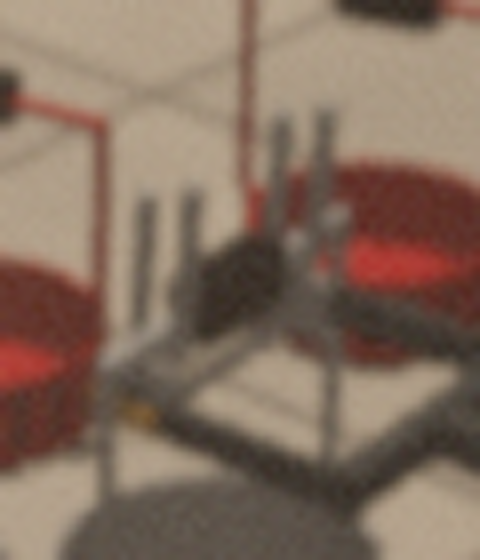

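Run:
```python
from h import *
np.set_printoptions(precision=4,suppress=True)
xb=np.array([.9963,.086,0]);yb=np.array([-.086,.9963,0])
g=np.array([.5764,.1725,.204])
print(proj("scene",g),proj("top",g))
c=C["scene"];o=-c["R"].T@c["t"]
def pl(uv,y):
    d=c["R"].T@np.r_[und("scene",uv),1]
    X=o+d*(y-(o-g)@yb)/(d@yb); return (X-g)@xb,X[2]-g[2]
S=lambda x,y:(300+x/8-.44,155+y/8-.44)
for n,p,y in[("nf tip",(148,195),-.034),("nf base",(140,320),-.034),("nr tip",(190,190),-.034),("nr base",(183,290),-.034),("ff tip",(283,115),.034),("ff base",(272,230),.034),("fr tip",(325,110),.034),("fr low",(318,210),.034)]:
    print(n,np.array(pl(S(*p),y))*1000)
# where in top would tips be, with lean
for l in(-.4,0,.4):
  for y in(-.034,.034):
    print(l,y,proj("top",g+yb*y+xb*(.051*np.sin(l)-.00775*np.cos(l))+np.array([0,0,.047])),proj("scene",g+yb*y+xb*(.05*np.sin(l)-.00775*np.cos(l))+np.array([0,0,.047])))
a=cv2.imread('pics/top0.png')[180:210,195:260];cv2.imwrite('pics/th0.png',cv2.resize(a,None,fx=12,fy=12,interpolation=cv2.INTER_CUBIC))
```

```text
[327.772  191.0606] [227.1629 196.0156]
nf tip [-4.7682 45.0604]
nf base [-6.8111  2.8225]
nr tip [10.1487 51.4221]
nr base [ 8.5811 18.1926]
ff tip [-4.7868 44.8097]
ff base [-7.1435  4.7755]
fr tip [10.2581 51.0066]
fr low [ 9.4229 17.0592]
-0.4 -0.034 [241.2772 205.91  ] [310.6186 175.5573]
-0.4 0.034 [209.1365 207.8227] [327.6371 165.6994]
0 -0.034 [240.7628 196.8497] [317.0464 177.8266]
0 0.034 [208.6504 198.7526] [333.9631 167.7859]
0.4 -0.034 [240.2151 187.2301] [324.0321 180.2955]
0.4 0.034 [208.1315 189.1226] [340.8305 170.0543]
```

View pics/th0.png

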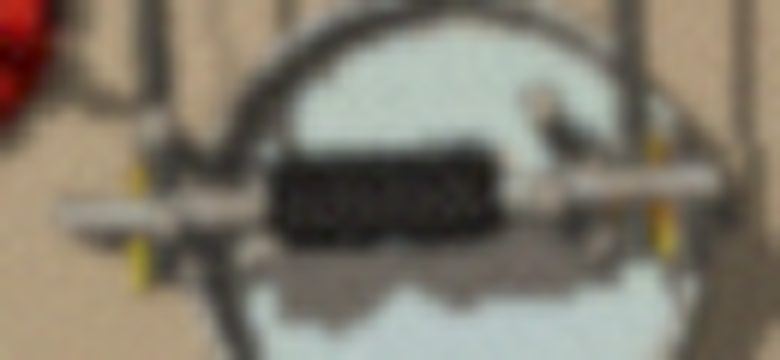

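Run:
```python
from h import *
from scipy.spatial.transform import Rotation as Ro
from scipy.optimize import least_squares
np.set_printoptions(precision=4,suppress=True)
T=lambda x,y:(195+x/12-.46,180+y/12-.46)
S=lambda x,y:(300+x/8-.44,155+y/8-.44)
print(tri(S(240,285),T(388,198)))
print(tri(S(108,358),T(710,178))); print(tri(S(338,215),T(70,218)))
s=r.get_state();R=Ro.from_rotvec(s["tool_rot"]).as_matrix();print(R)
# pan rim
for n,roi in(("scene",(90,290,200,340)),("top",(370,200,440,270))):
    im=cv2.imread(f"pics/{n}0.png").astype(int); b=im[...,0]-im[...,2]
    x0,y0,x1,y1=roi; m=(b>25); m2=np.zeros_like(m); m2[y0:y1,x0:x1]=m[y0:y1,x0:x1]
    v,u=np.nonzero(m2); X=np.array([ray(n,(a,c),.040) for a,c in zip(u,v)])
    f=least_squares(lambda p:np.hypot(X[:,0]-p[0],X[:,1]-p[1])-p[2],[.495,-.28,.065],loss="soft_l1",f_scale=.002); print(n,len(u),f.x)
```

```text
(array([0.5777, 0.1744, 0.2059]), [np.float64(0.8606441975054036), np.float64(0.9343269288529195)])
(array([0.5817, 0.1133, 0.2077]), [np.float64(0.1919664821390312), np.float64(0.20050742573249397)])
(array([0.571 , 0.2321, 0.2057]), [np.float64(0.07227751283942449), np.float64(0.08126887191797777)])
[[ 0.4212 -0.      0.907 ]
 [-0.907  -0.      0.4212]
 [ 0.     -1.     -0.    ]]Traceback (most recent call last):
  File "<stdin>", line 15, in <module>
    return func(*args, **kwargs)
    vector_fun = VectorFunction(
        fun_wrapped,
    ...<6 lines>...
        workers=workers
    )
    self._update_fun()
    ~~~~~~~~~~~~~~~~^^
    self.f = self.fun_wrapped(xp_copy(self.x))
             ~~~~~~~~~~~~~~~~^^^^^^^^^^^^^^^^^
    return np.atleast_1d(self.fun(x))
                         ~~~~~~~~^^^
    return self.f(x, *self.args, **self.kwargs)
           ~~~~~~^^^^^^^^^^^^^^^^^^^^^^^^^^^^^^
  File "<stdin>", line 15, in <lambda>
IndexError: too many indices for array: array is 1-dimensional, but 2 were indexed
```

```bash
cat >> h.py <<'E'
from scipy.spatial.transform import Rotation as Ro
np.set_printoptions(precision=4,suppress=True)
def plan(*ws):
    s=r.get_state();R=Ro.from_rotvec(s["tool_rot"]).as_matrix();p=s["tcp_pos"]
    yaw=np.degrees(np.arctan2(R[1,0],R[0,0]))
    print("t",s["t"],"p",p,"yaw",yaw,"F",s["contact_force"],"gap",s["finger_gap"]*88)
    for w in ws:
        d=R.T@(np.array(w[:3])-p)/.3; print(w,"->",d.round(4),"turn",round(-(w[3]-yaw)/60,4) if len(w)>3 else "")
E
python3 - <<'E'
from h import *
from scipy.optimize import least_squares
for n,roi in(("scene",(125,290,200,355)),("top",(375,205,435,270))):
    im=cv2.imread(f"pics/{n}0.png").astype(int); b=cv2.GaussianBlur((im[...,0]-im[...,2]).astype(np.float32),(3,3),0)
    x0,y0,x1,y1=roi; sub=b[y0:y1,x0:x1]; print(sub.max())
    v,u=np.nonzero(sub>sub.max()*.45); X=np.array([ray(n,(a+x0,c+y0),.040) for a,c in zip(u,v)])
    f=least_squares(lambda p:np.hypot(X[:,0]-p[0],X[:,1]-p[1])-p[2],[.495,-.28,.065],loss="soft_l1",f_scale=.002); print(n,len(u),f.x)
plan((.36,-.33,.33,-45),(.576,.173,.33,5))
E
```

```text
10.625
scene 13 [ 0.4936 -0.2801  0.0625]
23.6875
top 81 [ 0.4973 -0.2773  0.0638]
t 0.9 p [ 0.2633 -0.5668  0.2227] yaw -65.08858291305995 F [0.5389 0.1108 0.3871] gap 87.96828031414904
(0.36, -0.33, 0.33, -45) -> [-0.5802 -0.3578  0.625 ] turn -0.3348
(0.576, 0.173, 0.33, 5) -> [-1.7975 -0.3578  1.9843] turn -1.1681
```

{"method": "drive_tool", "body": {"moves": [[[-0.12,-0.08,0.12,-0.1,0],[-0.24,-0.16,0.24,-0.2,0],[-0.36,-0.24,0.37,-0.3,0],[-0.48,-0.3,0.5,-0.4,0],[-0.6,-0.36,0.64,-0.5,0]]]}}

```text
t: 1.52
tcp_pos: [0.3619, -0.3212, 0.3316]
tool_rot: [-1.518, 0.477, -0.478]
contact_force: [1.2, 0.1, -0.1]
finger_gap: 1.002
```

```bash
python3 -c "
from h import *
plan((.576,.173,.33,5),(.576,.173,.26,5))"
```

```text
t 1.525 p [ 0.3619 -0.3212  0.3316] yaw -34.92378605744167 F [ 1.1695  0.0837 -0.0761] gap 88.14430376390075
(0.576, 0.173, 0.33, 5) -> [-0.358   0.0048  1.7591] turn -0.6654
(0.576, 0.173, 0.26, 5) -> [-0.3582  0.2382  1.7591] turn -0.6654
```

{"method": "drive_tool", "body": {"moves": [[[-0.05,0,0.2,-0.13,0],[-0.08,0,0.4,-0.27,0],[-0.12,0,0.6,-0.4,0],[-0.16,0,0.8,-0.5,0],[-0.2,0,1.0,-0.6,0]]]}}

```text
t: 2.15
tcp_pos: [0.4851, -0.0389, 0.3319]
tool_rot: [-1.571, -0.019, 0.016]
contact_force: [1.4, -1.1, 0.5]
finger_gap: 1.0
```

```bash
python3 -c "
from h import *
plan((.576,.173,.33,5),(.576,.173,.26,5))"
```

```text
t 2.15 p [ 0.4851 -0.0389  0.3319] yaw 1.2787723337918229 F [ 1.4209 -1.0937  0.4517] gap 87.96910983829986
(0.576, 0.173, 0.33, 5) -> [0.3188 0.0063 0.6994] turn -0.062
(0.576, 0.173, 0.26, 5) -> [0.3184 0.2397 0.6995] turn -0.062
```

{"method": "drive_tool", "body": {"moves": [[[0.08,0,0.17,-0.02,0],[0.16,0,0.35,-0.04,0],[0.24,0,0.53,-0.063,0],[0.32,0,0.7,-0.063,0],[0.319,0.006,0.7,-0.063,0]]]}}

```text
t: 2.78
tcp_pos: [0.5769, 0.1764, 0.3297]
tool_rot: [-1.57, -0.074, 0.071]
contact_force: [-0.4, -0.5, -1.4]
finger_gap: 1.0
```

Run:
```python
from h import *
im=imaging.snapshot("scene");cv2.imwrite('pics/s1.png',cv2.resize(im[80:280,240:440],None,fx=3,fy=3,interpolation=cv2.INTER_CUBIC))
plan((.576,.173,.26,5),(.576,.173,.19,5))
```

```text
t 2.825 p [0.576  0.1745 0.3292] yaw 5.21218025250183 F [-0.3796 -0.3411 -0.2617] gap 88.13590595976815
(0.576, 0.173, 0.26, 5) -> [-0.0004  0.2308 -0.0047] turn 0.0035
(0.576, 0.173, 0.19, 5) -> [-0.0005  0.4641 -0.0044] turn 0.0035
```

View pics/s1.png

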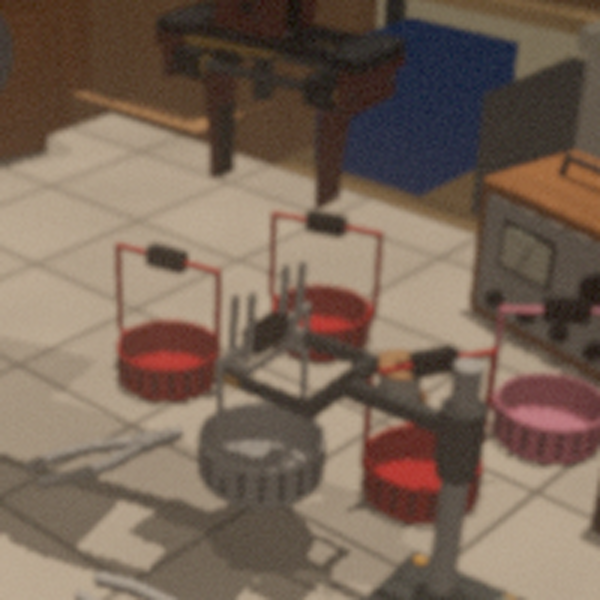

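The fingers (crop px ~220,170 and 327,200) straddle the grip (272,330) from above. Next I descend in stages.

{"method": "drive_tool", "body": {"moves": [[[0,0.1,-0.005,0,0],[0,0.2,-0.005,0,0],[0,0.3,-0.005,0,0],[0,0.36,-0.005,0,0],[0,0.4,-0.005,0,0]]]}}

```text
t: 3.45
tcp_pos: [0.576, 0.172, 0.2087]
tool_rot: [-1.571, -0.071, 0.071]
contact_force: [-1.0, 0.1, 0.3]
finger_gap: 1.0
```

Run:
```python
from h import *
im=imaging.snapshot("scene");cv2.imwrite('pics/s2.png',cv2.resize(im[110:230,270:390],None,fx=5,fy=5,interpolation=cv2.INTER_CUBIC))
plan((.576,.173,.20,5),(.576,.173,.19,5))
```

```text
t 3.5 p [0.5755 0.1721 0.2075] yaw 5.176522178176323 F [-0.8476 -0.7396 -1.2139] gap 87.86732932841262
(0.576, 0.173, 0.2, 5) -> [0.0021 0.0251 0.003 ] turn 0.0029
(0.576, 0.173, 0.19, 5) -> [0.0022 0.0585 0.0031] turn 0.0029
```

View pics/s2.png

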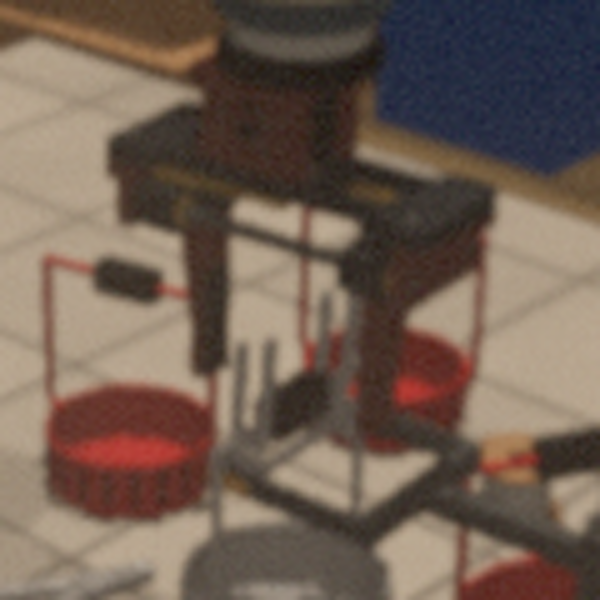

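{"method": "drive_tool", "body": {"moves": [[[0.002,0.03,0.003,0,0.3],[0.002,0.05,0.003,0,0.5],[0.002,0.05,0.003,0,0.68],[0.002,0.05,0.003,0,0.7],[0.002,0.05,0.003,0,0.7]]]}}

```text
t: 4.12
tcp_pos: [0.5762, 0.1731, 0.1929]
tool_rot: [-1.571, -0.071, 0.072]
contact_force: [-0.6, 0.1, 0.8]
finger_gap: 0.467
```

Run:
```python
from h import *
im=imaging.snapshot("scene");cv2.imwrite('pics/s3.png',cv2.resize(im[130:230,280:380],None,fx=6,fy=6,interpolation=cv2.INTER_CUBIC))
plan()
```

```text
t 4.175 p [0.5761 0.1731 0.1929] yaw 5.176653197336875 F [-0.2785 -0.0041 -0.2304] gap 37.40544957960029
```

View pics/s3.png

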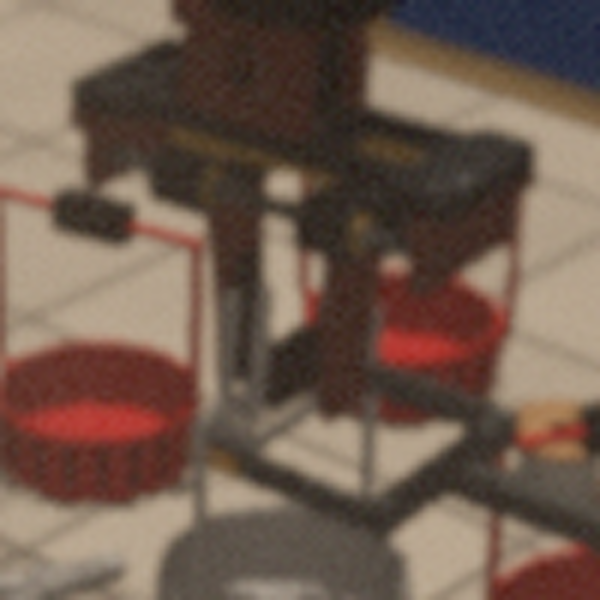

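{"method": "drive_tool", "body": {"moves": [[[0,0,0,0,0.74],[0,0,0,0,0.74],[0,0,0,0,0.74]]]}}

```text
t: 4.55
tcp_pos: [0.5762, 0.1731, 0.1929]
tool_rot: [-1.571, -0.07, 0.071]
contact_force: [-0.3, -0.1, 0.1]
finger_gap: 0.259
```

{"method": "drive_tool", "body": {"moves": [[[0,0,0,0,0.77],[0,0,0,0,0.77]]]}}

```text
t: 4.8
tcp_pos: [0.5761, 0.1731, 0.1929]
tool_rot: [-1.571, -0.07, 0.072]
contact_force: [-0.3, 1.6, 0.3]
finger_gap: 0.228
```

{"method": "drive_tool", "body": {"moves": [[[0,0,0,0,0.82],[0,0,0,0,0.9],[0,0,0,0,1]]]}}

```text
t: 5.18
tcp_pos: [0.5762, 0.1731, 0.1929]
tool_rot: [-1.571, -0.07, 0.071]
contact_force: [0.7, -0.2, -0.3]
finger_gap: 0.202
```

{"method": "drive_tool", "body": {"moves": [[[0,0,0,0,1],[0,0,0,0,1]]]}}

```text
t: 5.42
tcp_pos: [0.5762, 0.1731, 0.1929]
tool_rot: [-1.571, -0.071, 0.072]
contact_force: [0.0, -0.1, -0.2]
finger_gap: 0.203
```

{"method": "drive_tool", "body": {"moves": [[[0.0005,-0.01,0,0,1],[0.001,-0.02,0,0,1],[0.001,-0.02,0,0,1]]]}}

```text
t: 5.8
tcp_pos: [0.5766, 0.1731, 0.1991]
tool_rot: [-1.571, -0.071, 0.071]
contact_force: [0.1, 0.5, -3.1]
finger_gap: 0.203
```

{"method": "drive_tool", "body": {"moves": [[[0.0005,-0.01,0,0,1],[0.001,-0.02,0,0,1],[0.001,-0.02,0,0,1]]]}}

```text
t: 6.18
tcp_pos: [0.5771, 0.1732, 0.2055]
tool_rot: [-1.571, -0.071, 0.071]
contact_force: [0.1, 0.0, -2.9]
finger_gap: 0.201
```

{"method": "drive_tool", "body": {"moves": [[[0.0004,-0.01,0,0,1],[0.0009,-0.02,0,0,1],[0.0009,-0.02,0,0,1]]]}}

```text
t: 6.55
tcp_pos: [0.5776, 0.1733, 0.2119]
tool_rot: [-1.571, -0.072, 0.07]
contact_force: [-0.0, -0.0, -2.7]
finger_gap: 0.201
```

{"method": "drive_tool", "body": {"moves": [[[0.0004,-0.01,0,0,1],[0.0009,-0.02,0,0,1],[0.0009,-0.02,0,0,1]]]}}

```text
t: 6.92
tcp_pos: [0.5781, 0.1734, 0.2182]
tool_rot: [-1.571, -0.072, 0.07]
contact_force: [-0.2, 0.3, -3.2]
finger_gap: 0.204
```

{"method": "drive_tool", "body": {"moves": [[[0.0003,-0.01,0,0,1],[0.0005,-0.02,0,0,1],[0.0005,-0.02,0,0,1]]]}}

```text
t: 7.3
tcp_pos: [0.5784, 0.1735, 0.2246]
tool_rot: [-1.571, -0.073, 0.069]
contact_force: [0.2, -0.2, -2.9]
finger_gap: 0.206
```

{"method": "drive_tool", "body": {"moves": [[[0.0003,-0.01,0,0,1],[0.0005,-0.02,0,0,1],[0.0005,-0.02,0,0,1]]]}}

```text
t: 7.68
tcp_pos: [0.5788, 0.1736, 0.231]
tool_rot: [-1.57, -0.073, 0.069]
contact_force: [-0.5, -0.7, -2.4]
finger_gap: 0.207
```

Run:
```python
from h import *
im=imaging.snapshot("scene");cv2.imwrite('pics/s4.png',cv2.resize(im[120:240,270:390],None,fx=5,fy=5,interpolation=cv2.INTER_CUBIC))
plan()
```

```text
t 7.725 p [0.5786 0.1735 0.2307] yaw 5.176353441737004 F [-0.8223  0.0686 -3.5455] gap 18.161068532070065
```

View pics/s4.png

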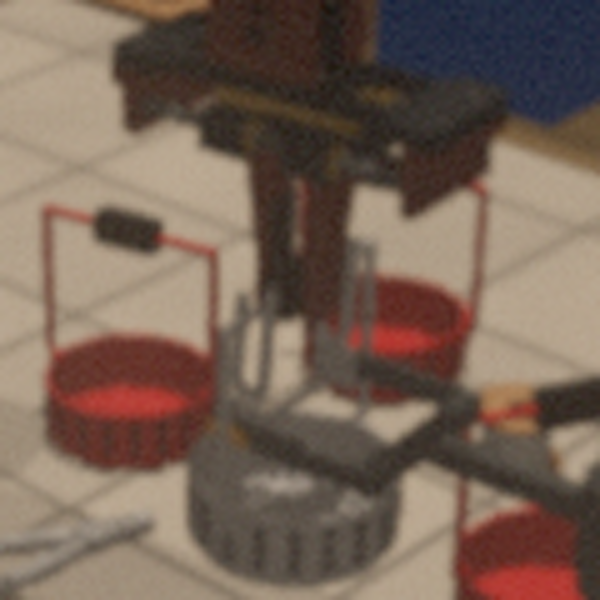

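{"method": "drive_tool", "body": {"moves": [[[0,-0.01,0,0,1],[0,-0.02,0,0,1],[0,-0.02,0,0,1]]]}}

```text
t: 8.1
tcp_pos: [0.5788, 0.1736, 0.2371]
tool_rot: [-1.57, -0.073, 0.068]
contact_force: [-0.7, 0.1, -1.8]
finger_gap: 0.203
```

{"method": "drive_tool", "body": {"moves": [[[0,-0.01,0,0,1],[0,-0.018,0,0,1],[0,-0.018,0,0,1]]]}}

```text
t: 8.48
tcp_pos: [0.579, 0.1737, 0.2428]
tool_rot: [-1.57, -0.074, 0.068]
contact_force: [-0.2, 0.0, -2.6]
finger_gap: 0.204
```

{"method": "drive_tool", "body": {"moves": [[[0,-0.008,0,0,1],[0,-0.017,0,0,1],[0,-0.017,0,0,1]]]}}

```text
t: 8.85
tcp_pos: [0.5792, 0.1737, 0.2483]
tool_rot: [-1.57, -0.074, 0.068]
contact_force: [-0.1, 0.2, -2.2]
finger_gap: 0.205
```

Run:
```python
from h import *
im=imaging.snapshot("scene");cv2.imwrite('pics/s5.png',cv2.resize(im[130:230,280:380],None,fx=6,fy=6,interpolation=cv2.INTER_CUBIC))
im=imaging.snapshot("top");cv2.imwrite('pics/t5.png',cv2.resize(im[120:260,150:310],None,fx=4,fy=4,interpolation=cv2.INTER_CUBIC))
plan()
```

```text
t 8.95 p [0.579  0.1737 0.248 ] yaw 5.180391463521151 F [-0.5099  0.1882 -2.9955] gap 18.088347626349343
```

View pics/s5.png

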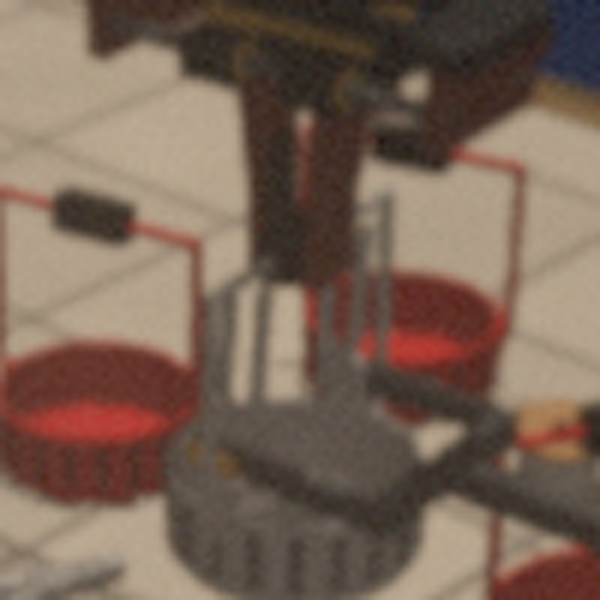

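View pics/t5.png

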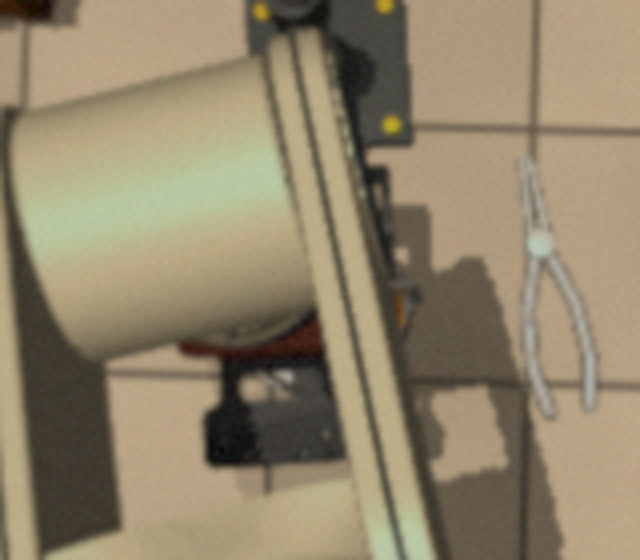

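{"method": "drive_tool", "body": {"moves": [[[-0.003,-0.006,0,0,1],[-0.015,-0.006,0,0,1],[-0.03,-0.006,0,0,1]]]}}

```text
t: 9.32
tcp_pos: [0.5697, 0.1728, 0.2497]
tool_rot: [-1.57, -0.074, 0.068]
contact_force: [-0.8, 0.4, -2.9]
finger_gap: 0.203
```

{"method": "drive_tool", "body": {"moves": [[[-0.015,0,0,0,1],[-0.03,0,0,0,1],[-0.045,0,0,0,1]]]}}

```text
t: 9.7
tcp_pos: [0.5559, 0.1716, 0.2497]
tool_rot: [-1.57, -0.074, 0.068]
contact_force: [0.5, -0.1, -2.8]
finger_gap: 0.21
```

{"method": "drive_tool", "body": {"moves": [[[-0.08,0,0,0,1],[-0.17,0,0,0,1],[-0.26,0,0,0,1],[-0.35,0,0,0,1],[-0.4,0,0,0,1]]]}}

```text
t: 10.32
tcp_pos: [0.4351, 0.1606, 0.2493]
tool_rot: [-1.57, -0.074, 0.068]
contact_force: [-0.3, 0.9, -3.0]
finger_gap: 0.207
```

Run:
```python
from h import *
im=imaging.snapshot("scene");cv2.imwrite('pics/s6.png',im)
im=imaging.snapshot("top");cv2.imwrite('pics/t6.png',im)
plan((.44,0,.31,-10),(.4965,-.278,.31,-30))
```

```text
t 10.425 p [0.4353 0.1606 0.2494] yaw 5.202128842853905 F [ 0.3195  0.2003 -2.9361] gap 17.832432402708474
(0.44, 0, 0.31, -10) -> [-0.0321 -0.2017 -0.5348] turn 0.2534
(0.4965, -0.278, 0.31, -30) -> [ 0.0714 -0.2006 -1.4747] turn 0.5867
```

View pics/s6.png

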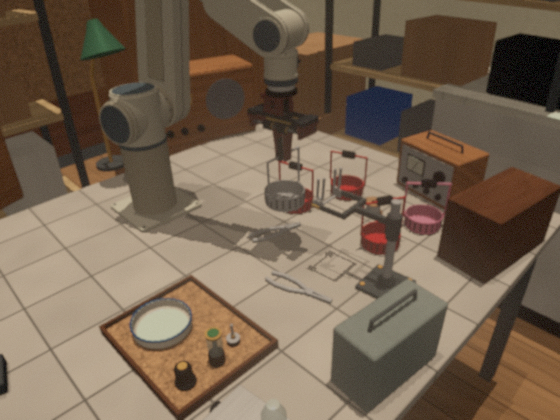

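View pics/t6.png

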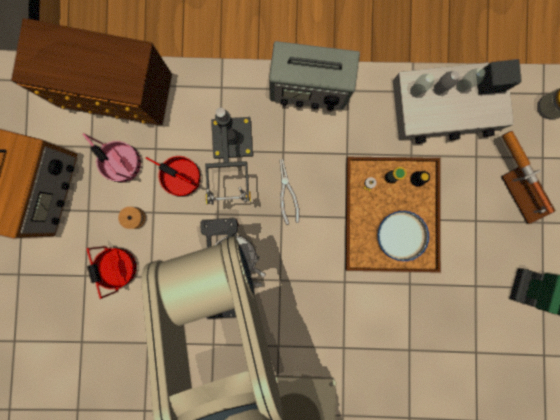

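{"method": "drive_tool", "body": {"moves": [[[-0.01,-0.03,-0.1,0.05,1],[-0.02,-0.05,-0.25,0.12,1],[-0.02,-0.05,-0.42,0.2,1],[-0.02,-0.05,-0.6,0.28,1],[0.0,-0.05,-0.78,0.35,1]]]}}

```text
t: 11.05
tcp_pos: [0.4575, -0.0745, 0.2651]
tool_rot: [-1.56, 0.214, -0.223]
contact_force: [0.6, 0.2, -2.5]
finger_gap: 0.205
```

Run:
```python
from h import *
plan((.4965,-.278,.26,-30))
```

```text
t 11.05 p [ 0.4575 -0.0745  0.2651] yaw -15.9445654519307 F [ 0.5779  0.1687 -2.4751] gap 18.074376472871627
(0.4965, -0.278, 0.26, -30) -> [ 0.3113  0.0181 -0.6166] turn 0.2343
```

{"method": "drive_tool", "body": {"moves": [[[0.08,0,-0.16,0.06,1],[0.17,0.01,-0.34,0.12,1],[0.25,0.01,-0.5,0.18,1],[0.3,0.02,-0.59,0.23,1],[0.311,0.02,-0.617,0.234,1]]]}}

```text
t: 11.68
tcp_pos: [0.4971, -0.2804, 0.2589]
tool_rot: [-1.531, 0.407, -0.416]
contact_force: [0.3, -0.6, -2.6]
finger_gap: 0.202
```

{"method": "drive_tool", "body": {"moves": [[[0,0,0,0,1],[0,0,0,0,1]]]}}

```text
t: 11.92
tcp_pos: [0.4971, -0.2796, 0.2589]
tool_rot: [-1.531, 0.407, -0.415]
contact_force: [-1.0, -0.3, -3.3]
finger_gap: 0.205
```

Run:
```python
from h import *
im=imaging.snapshot("scene");cv2.imwrite('pics/s7f.png',im);cv2.imwrite('pics/s7.png',cv2.resize(im[200:400,80:280],None,fx=3,fy=3,interpolation=cv2.INTER_CUBIC))
im=imaging.snapshot("top");cv2.imwrite('pics/t7f.png',im);cv2.imwrite('pics/t7.png',cv2.resize(im[150:290,330:470],None,fx=4,fy=4,interpolation=cv2.INTER_CUBIC))
plan((.4965,-.278,.20,-30))
```

```text
t 12.025 p [ 0.4972 -0.2794  0.2591] yaw -30.029017529190714 F [-0.0809  0.9264 -2.9713] gap 17.539010632133277
(0.4965, -0.278, 0.2, -30) -> [-0.0053  0.197   0.0026] turn -0.0005
```

View pics/s7.png

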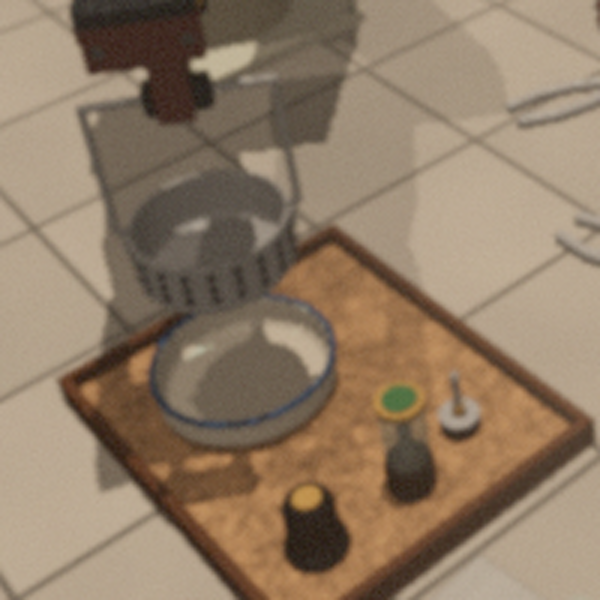

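View pics/t7.png

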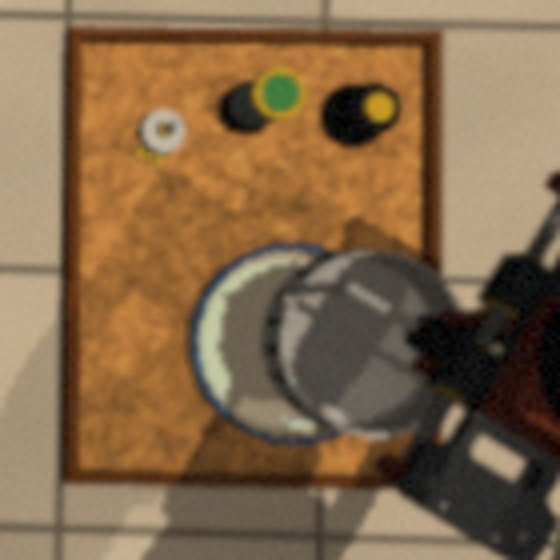

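```bash
cat >> h.py <<'E'
def overlay(name,src,dst,roi,f,g,yaw,rx=0.,pan=(.4965,-.278),ry=0.):
    # rx: basket tilt about the tool-opening x axis; ry: tilt about bail axis
    im=cv2.imread(src); x0,y0,x1,y1=roi; im=cv2.resize(im[y0:y1,x0:x1],None,fx=f,fy=f,interpolation=cv2.INTER_CUBIC)
    R=Ro.from_euler("z",yaw,degrees=True).as_matrix()@Ro.from_euler("yx",[ry,rx]).as_matrix()
    q=lambda X:tuple(int(v) for v in ((proj(name,X)-[x0,y0]+.5)*f-.5))
    B=lambda p:np.array(g)+R@np.array(p)
    th=np.linspace(0,6.28,40)
    for z in(-.098,-.14): cv2.polylines(im,[np.array([q(B((.054*np.cos(t),.054*np.sin(t),z))) for t in th])],0,(0,255,0),1)
    for a,b in(((0,-.06,0),(0,.06,0)),((0,-.06,0),(0,-.06,-.12)),((0,.06,0),(0,.06,-.12))): cv2.line(im,q(B(a)),q(B(b)),(0,255,0),1)
    if pan:
        for rr,z in((.0655,.04),(.062,.016)): cv2.polylines(im,[np.array([q((pan[0]+rr*np.cos(t),pan[1]+rr*np.sin(t),z)) for t in th])],0,(0,0,255),1)
    cv2.imwrite(dst,im)
E
python3 - <<'E'
from h import *
g=(.4972,-.2794,.272)
overlay("scene","pics/s7f.png","pics/os7.png",(80,200,280,400),3,g,-30)
overlay("top","pics/t7f.png","pics/ot7.png",(330,150,470,290),4,g,-30)
E
```

```text
(no output)
```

View pics/os7.png

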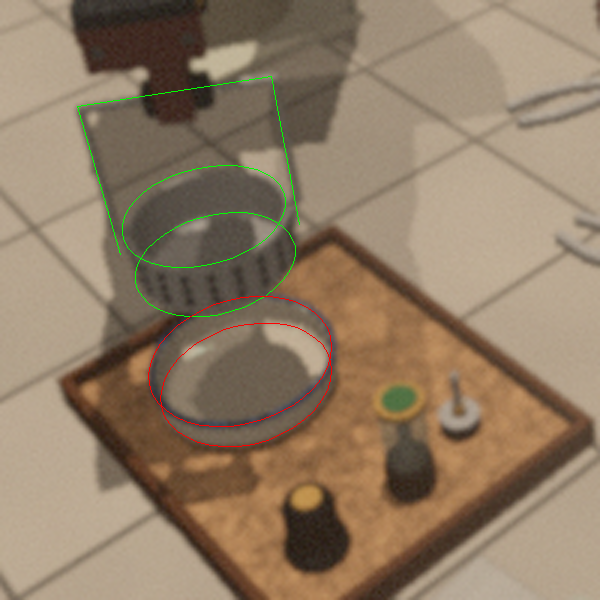

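View pics/ot7.png

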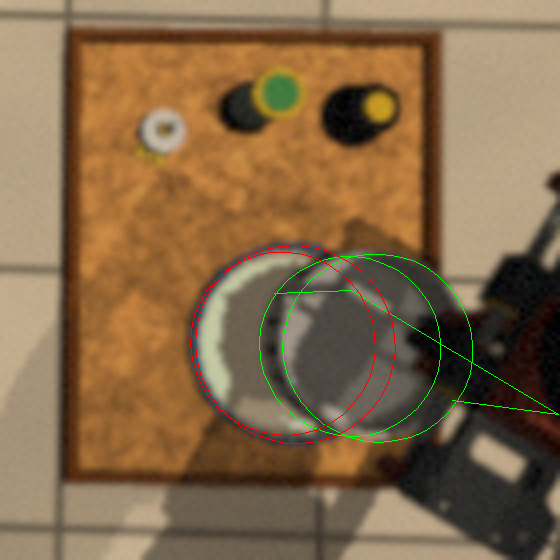

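Run:
```python
from h import *
im=cv2.imread('pics/t7f.png');cv2.imwrite('pics/t7b.png',cv2.resize(im[205:265,380:455],None,fx=10,fy=10,interpolation=cv2.INTER_CUBIC))
im=cv2.imread('pics/s7f.png');cv2.imwrite('pics/s7b.png',cv2.resize(im[220:310,100:190],None,fx=6.6,fy=6.6,interpolation=cv2.INTER_CUBIC))
g=(.4972,-.2794,.272)
overlay("top","pics/t7f.png","pics/ot7b.png",(380,205,455,265),10,g,-30)
```

```text
(no output)
```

View pics/t7b.png

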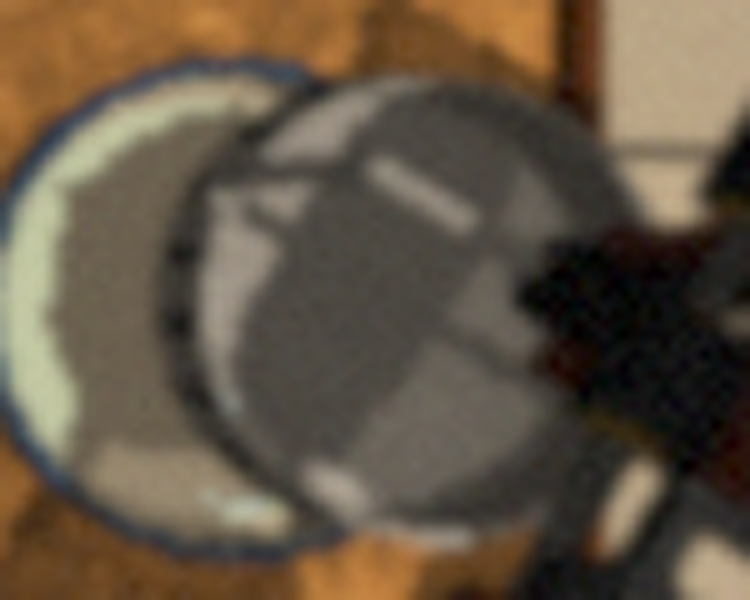

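View pics/ot7b.png

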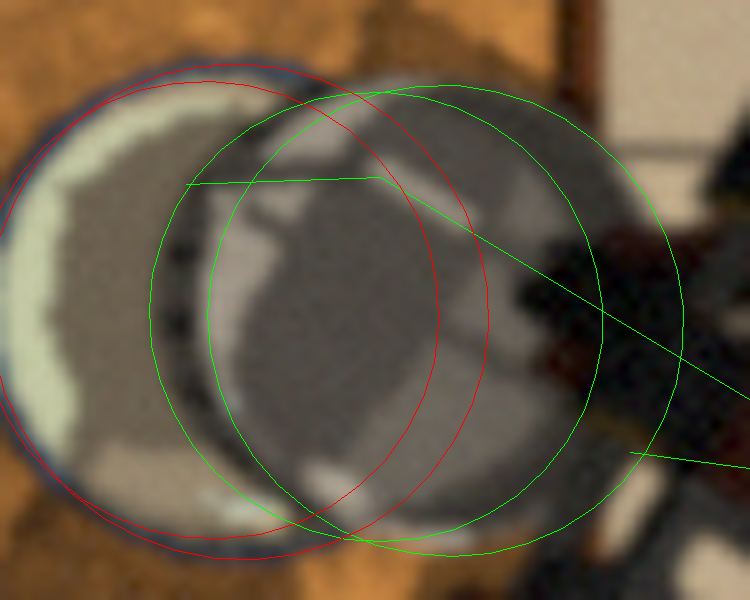

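View pics/s7b.png

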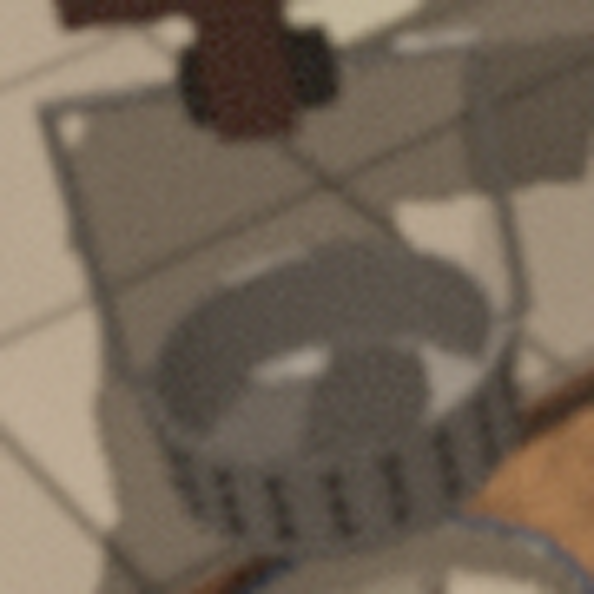

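```bash
cat > fit.py <<'E'
from h import *
from scipy.optimize import least_squares
th=np.linspace(0,2*np.pi,200)
def curve(z,rad=.054): return np.c_[rad*np.cos(th),rad*np.sin(th),0*th+z]
rimc,botc=curve(-.098),curve(-.14)
L=np.linspace(0,1,60)[:,None]
bar=np.array([0,-.06,0])+L*np.array([0,.12,0])
w=lambda s:np.array([0,s*.06,0])+L*np.array([0,0,-.11])
def pm(n,X):
    c=C[n];return cv2.projectPoints(np.ascontiguousarray(X),cv2.Rodrigues(c["R"])[0],c["t"],K(c),c["distortion"])[0][:,0]
def fit(picks,g0,yaw,sc):
    def res(p):
        R=Ro.from_euler("z",yaw,degrees=True).as_matrix()@Ro.from_euler("yx",[p[4],p[3]]).as_matrix()
        out=list((p[:3]-g0)/.002*.5)+list(p[3:]/.1*.2)
        for n,cv,pts in picks:
            q=pm(n,p[:3]+(R@cv.T).T)
            for u in pts: out.append(np.min(np.hypot(*(q-u).T)))
        return out
    f=least_squares(res,np.r_[g0,0,0],loss="soft_l1"); print("g",f.x[:3],"tilt rx,ry",f.x[3:],"cost",f.cost,np.round(res(f.x),1)[5:])
    return f.x
E
python3 - <<'E'
from fit import *
S=lambda P:[(100+(x+.5)/6.6-.5,220+(y+.5)/6.6-.5) for x,y in P]
T=lambda P:[(380+(x+.5)/10-.5,205+(y+.5)/10-.5) for x,y in P]
picks=[("scene",bar,S([(45,105),(478,40)])),("scene",w(-1),S([(45,105),(80,240),(125,380)])),("scene",w(1),S([(478,40),(505,200),(520,310)])),
("scene",rimc,S([(152,395),(240,272),(370,240),(470,275),(522,330)])),("scene",botc,S([(200,510),(240,540),(330,545),(400,528),(460,495)])),
("top",bar,T([(375,165),(475,222)])),("top",rimc,T([(330,90),(400,76),(500,85),(580,125),(640,210),(430,547)])),("top",botc,T([(163,270),(170,350),(200,420)]))]
x=fit(picks,np.array([.4972,-.2794,.271]),-30,1)
R=Ro.from_euler("z",-30,degrees=True).as_matrix()@Ro.from_euler("yx",[x[4],x[3]]).as_matrix()
print("foot",x[:3]+R@[0,0,-.14])
overlay("top","pics/t7f.png","pics/ot7c.png",(380,205,455,265),10,x[:3],-30,rx=x[3],ry=x[4])
overlay("scene","pics/s7f.png","pics/os7c.png",(100,220,190,310),6.6,x[:3],-30,rx=x[3],ry=x[4])
E
```

```text
g [ 0.4992 -0.278   0.2728] tilt rx,ry [-0.0013 -0.008 ] cost 20.553300326446397 [0.7 0.9 0.5 0.7 0.1 0.5 0.2 0.7 0.9 1.2 1.  2.1 2.8 2.7 2.4 3.1 3.1 3.
 0.2 0.5 0.9 0.3 0.4 0.5 1.7 0.3 1.3 1.7 1.6]
foot [ 0.5    -0.2788  0.1328]
```

View pics/ot7c.png

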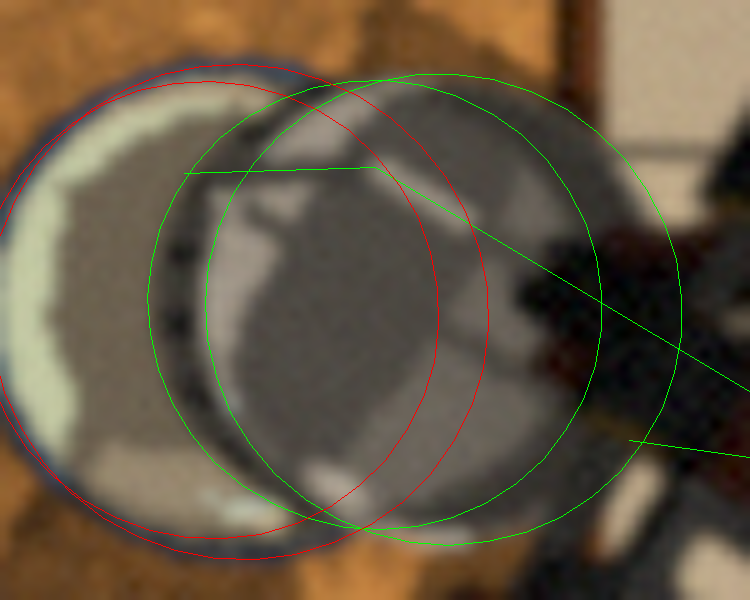

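View pics/os7c.png

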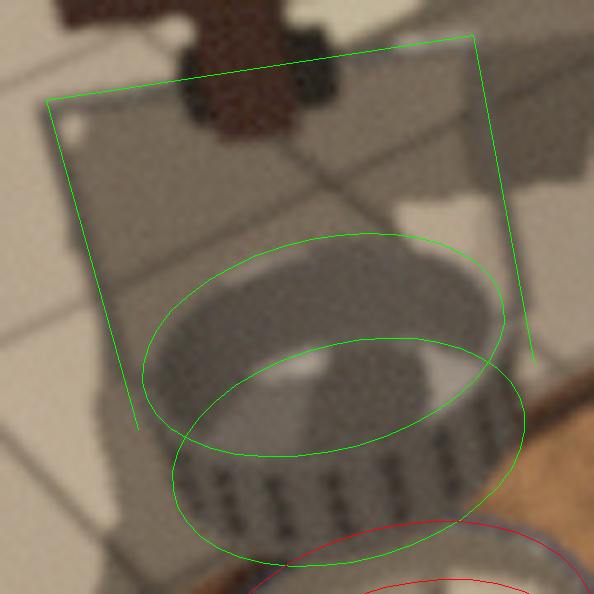

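{"method": "drive_tool", "body": {"moves": [[[-0.001,0.06,0,0,1],[-0.002,0.13,0,0,1],[-0.002,0.2,0,0,1],[-0.002,0.24,0,0,1],[-0.002,0.26,0,0,1]]]}}

```text
t: 12.65
tcp_pos: [0.4968, -0.2787, 0.18]
tool_rot: [-1.531, 0.407, -0.414]
contact_force: [0.6, 0.1, -3.7]
finger_gap: 0.2
```

Run:
```python
from h import *
im=imaging.snapshot("scene");cv2.imwrite('pics/s8f.png',im);cv2.imwrite('pics/s8.png',cv2.resize(im[220:360,90:230],None,fx=4,fy=4,interpolation=cv2.INTER_CUBIC))
im=imaging.snapshot("top");cv2.imwrite('pics/t8f.png',im);cv2.imwrite('pics/t8.png',cv2.resize(im[190:280,360:460],None,fx=7,fy=7,interpolation=cv2.INTER_CUBIC))
plan((.4965,-.278,.16,-30))
```

```text
t 12.75 p [ 0.4969 -0.279   0.1806] yaw -30.015034375713306 F [ 0.3024 -0.5707 -2.5287] gap 17.77569165111428
(0.4965, -0.278, 0.16, -30) -> [-0.0032  0.0686  0.0019] turn -0.0003
```

View pics/s8.png

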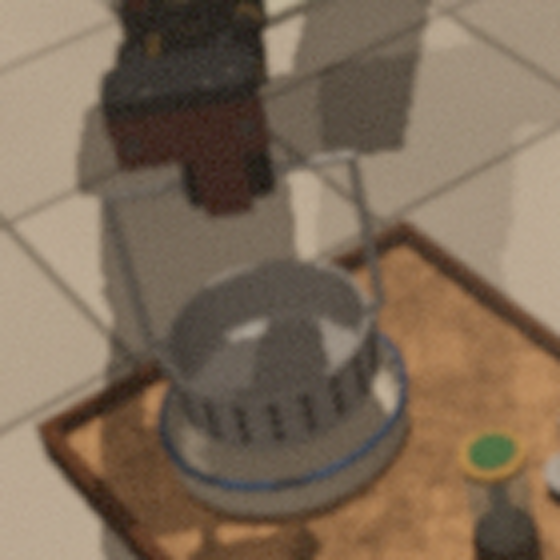

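View pics/t8.png

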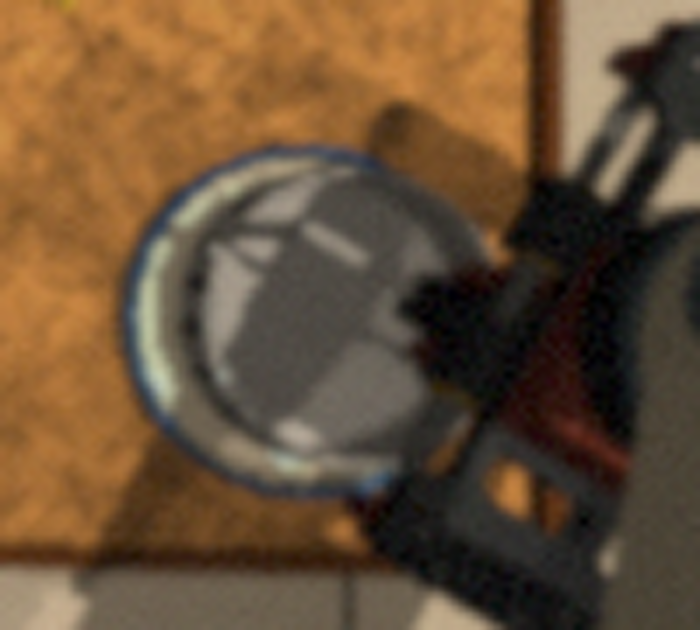

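Run:
```python
from h import *
overlay("top","pics/t8f.png","pics/ot8.png",(360,190,460,280),7,(.4969,-.279,.1935),-30,pan=(.4975,-.2785))
overlay("scene","pics/s8f.png","pics/os8.png",(90,220,230,360),4.2,(.4969,-.279,.1935),-30,pan=(.4975,-.2785))
```

```text
(no output)
```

View pics/ot8.png

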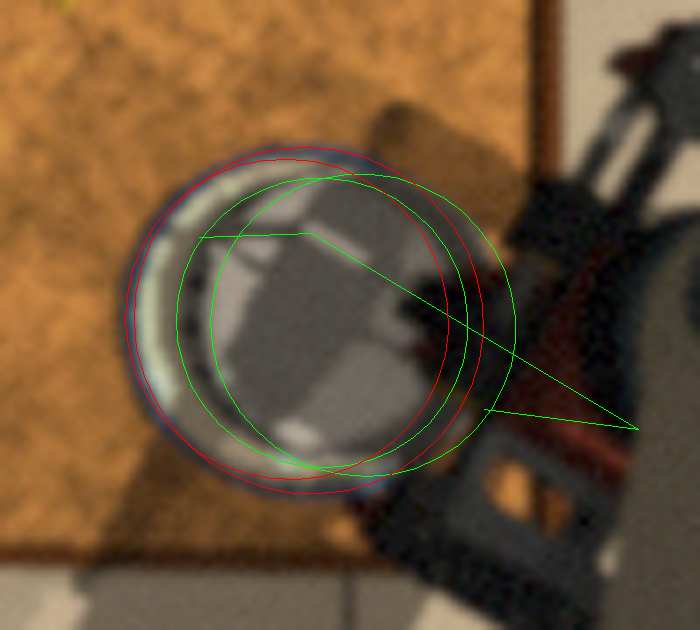

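View pics/os8.png

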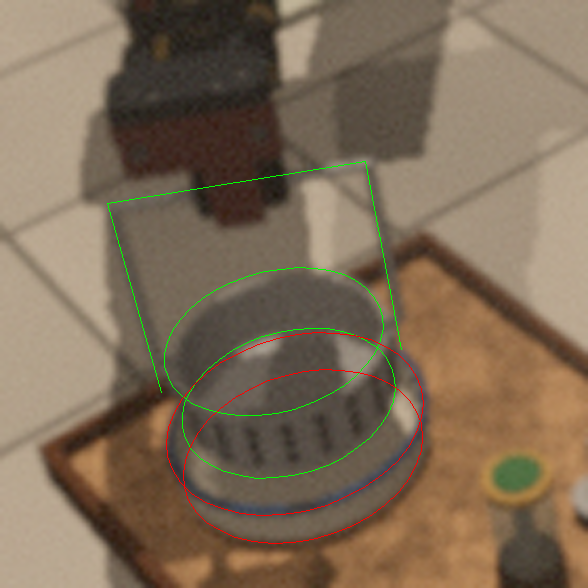

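{"method": "drive_tool", "body": {"moves": [[[-0.004,0,-0.013,0,1],[-0.004,0.01,-0.013,0,1],[-0.004,0.025,-0.013,0,1],[-0.004,0.03,-0.013,0,1],[-0.004,0.03,-0.013,0,1]]]}}

```text
t: 13.38
tcp_pos: [0.4939, -0.2817, 0.1714]
tool_rot: [-1.531, 0.407, -0.414]
contact_force: [0.1, -0.5, -2.6]
finger_gap: 0.201
```

Run:
```python
from h import *
im=imaging.snapshot("scene");cv2.imwrite('pics/s9f.png',im)
im=imaging.snapshot("top");cv2.imwrite('pics/t9f.png',im)
plan((.4965,-.278,.16,-30))
g=r.get_state()["tcp_pos"]+[.0035,.003,.0125]
overlay("top","pics/t9f.png","pics/ot9.png",(360,190,460,280),7,g,-30,pan=(.4975,-.2785))
overlay("scene","pics/s9f.png","pics/os9.png",(90,220,230,360),4.2,g,-30,pan=(.4975,-.2785))
```

```text
t 13.475 p [ 0.4941 -0.2817  0.1716] yaw -30.01284480186832 F [ 0.4203 -0.4082 -2.7185] gap 17.471228821910998
(0.4965, -0.278, 0.16, -30) -> [0.0006 0.0387 0.0148] turn -0.0002
```

View pics/ot9.png

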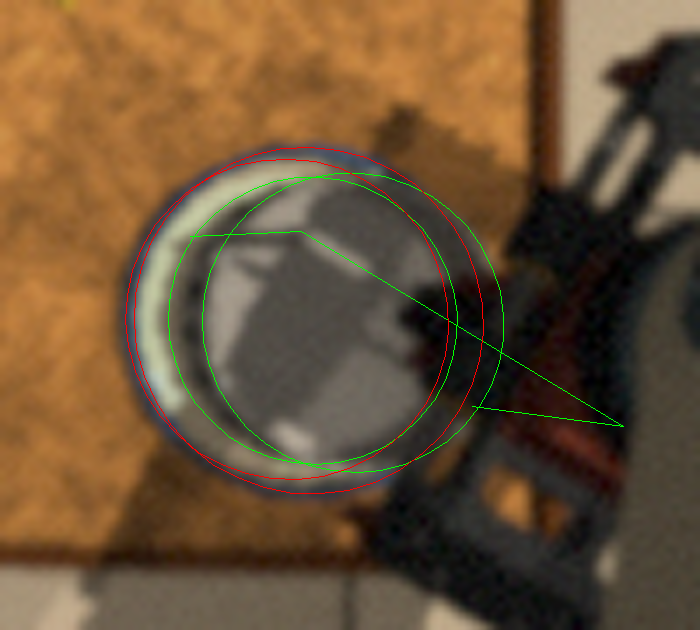

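View pics/os9.png

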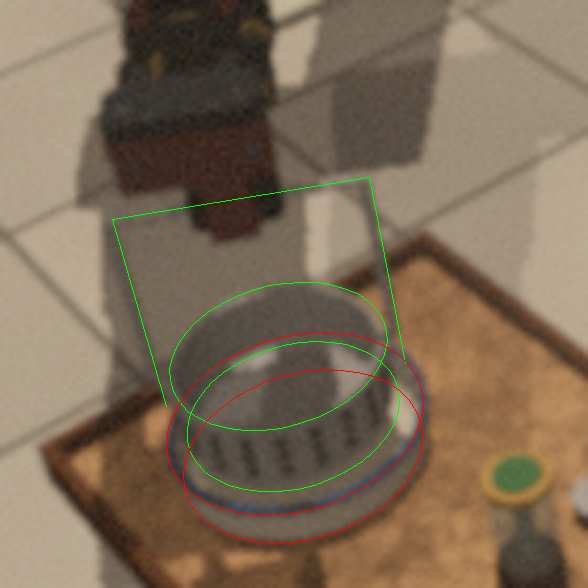

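{"method": "drive_tool", "body": {"moves": [[[0,0.02,0,0,1],[0,0.04,0,0,1],[0,0.055,0,0,1],[0,0.065,0,0,1],[0,0.07,0,0,1]]]}}

```text
t: 14.1
tcp_pos: [0.4941, -0.2817, 0.1503]
tool_rot: [-1.531, 0.407, -0.414]
contact_force: [0.0, 0.7, -1.6]
finger_gap: 0.205
```

{"method": "drive_tool", "body": {"moves": [[[0,0.003,0,0,1],[0,0.006,0,0,1],[0,0.006,0,0,1]]]}}

```text
t: 14.48
tcp_pos: [0.4941, -0.2817, 0.1485]
tool_rot: [-1.531, 0.407, -0.414]
contact_force: [-0.2, 0.4, -2.7]
finger_gap: 0.2
```

No lateral force on the way down, so the cup is inside the pan and not rubbing. I keep lowering in small steps until it touches.

{"method": "drive_tool", "body": {"moves": [[[0,0.004,0,0,1],[0,0.008,0,0,1],[0,0.008,0,0,1]]]}}

```text
t: 14.85
tcp_pos: [0.4941, -0.2817, 0.146]
tool_rot: [-1.531, 0.407, -0.414]
contact_force: [-0.4, -0.5, -3.4]
finger_gap: 0.206
```

{"method": "drive_tool", "body": {"moves": [[[0,0.003,0,0,1],[0,0.006,0,0,1],[0,0.006,0,0,1]]]}}

```text
t: 15.22
tcp_pos: [0.4943, -0.2817, 0.1447]
tool_rot: [-1.531, 0.407, -0.414]
contact_force: [0.5, 1.3, 2.9]
finger_gap: 0.208
```

Run:
```python
from h import *
im=imaging.snapshot("scene");cv2.imwrite('pics/s10f.png',im);cv2.imwrite('pics/s10.png',cv2.resize(im[230:360,95:225],None,fx=4.6,fy=4.6,interpolation=cv2.INTER_CUBIC))
im=imaging.snapshot("top");cv2.imwrite('pics/t10f.png',im);cv2.imwrite('pics/t10.png',cv2.resize(im[190:280,360:460],None,fx=7,fy=7,interpolation=cv2.INTER_CUBIC))
plan()
```

```text
t 15.325 p [ 0.4943 -0.2817  0.1447] yaw -30.01428085773782 F [-0.1954  2.3222  3.8676] gap 17.830544642268233
```

View pics/s10.png

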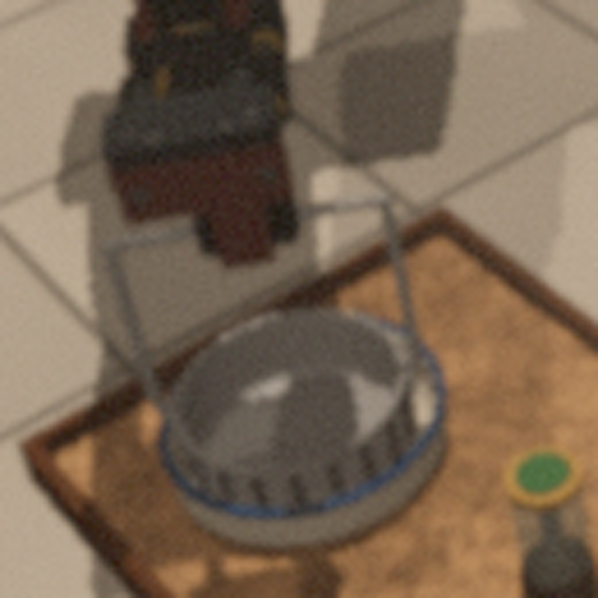

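View pics/t10.png

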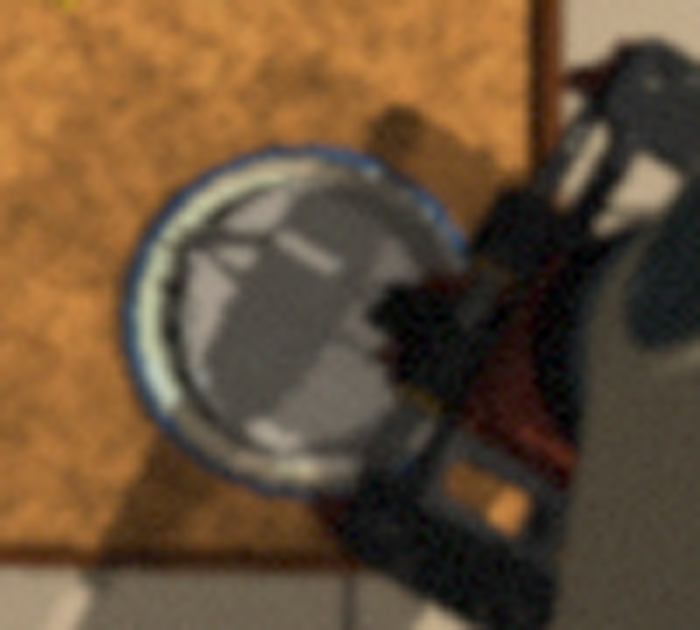

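Cup sits inside the pan with a gap all round; contact height gives foot ≈ 0.017 m, matching the pan floor at 0.016 m. Now I let go.

{"method": "drive_tool", "body": {"moves": [[[0,-0.001,0,0,0.85],[0,-0.001,0,0,0.7],[0,-0.001,0,0,0.5],[0,-0.001,0,0,0.4],[0,-0.001,0,0,0.4]]]}}

```text
t: 15.95
tcp_pos: [0.4944, -0.2818, 0.145]
tool_rot: [-1.531, 0.407, -0.415]
contact_force: [-0.5, 0.5, -0.5]
finger_gap: 0.583
```

{"method": "drive_tool", "body": {"moves": [[[0,-0.03,0,0,0.4],[0,-0.07,0,0,0.4],[0,-0.15,0,0,0.4],[0,-0.25,0,0,0.4],[0,-0.4,0,0,0.4]]]}}

```text
t: 16.58
tcp_pos: [0.4932, -0.2813, 0.266]
tool_rot: [-1.53, 0.408, -0.413]
contact_force: [1.2, -0.3, -0.2]
finger_gap: 0.597
```

{"method": "drive_tool", "body": {"moves": [[[-0.15,-0.05,0,0,0.4],[-0.3,-0.1,0,0,0.4],[-0.3,-0.1,0.15,0,0.4],[-0.3,-0.1,0.35,0,0.4],[-0.3,-0.1,0.5,0,0.4]]]}}

```text
t: 17.2
tcp_pos: [0.491, -0.1048, 0.2975]
tool_rot: [-1.53, 0.406, -0.415]
contact_force: [0.5, -0.7, -0.6]
finger_gap: 0.6
```

Run:
```python
from h import *
im=imaging.snapshot("scene");cv2.imwrite('pics/s11f.png',im)
im=imaging.snapshot("top");cv2.imwrite('pics/t11f.png',im);cv2.imwrite('pics/t11.png',cv2.resize(im[190:280,350:460],None,fx=7,fy=7,interpolation=cv2.INTER_CUBIC))
plan()
```

```text
t 17.3 p [ 0.4919 -0.1035  0.2973] yaw -29.797682784227987 F [ 0.2914 -0.2903  0.6376] gap 52.93179286257588
```

View pics/s11f.png

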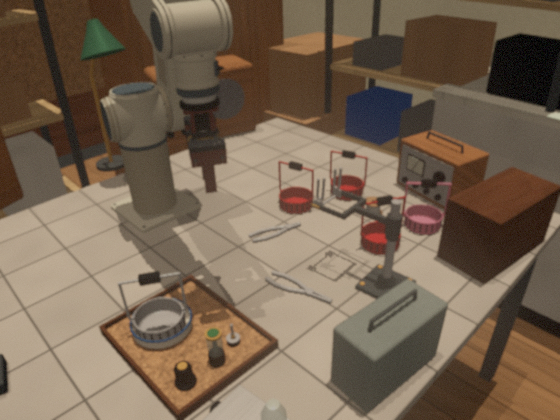

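View pics/t11.png

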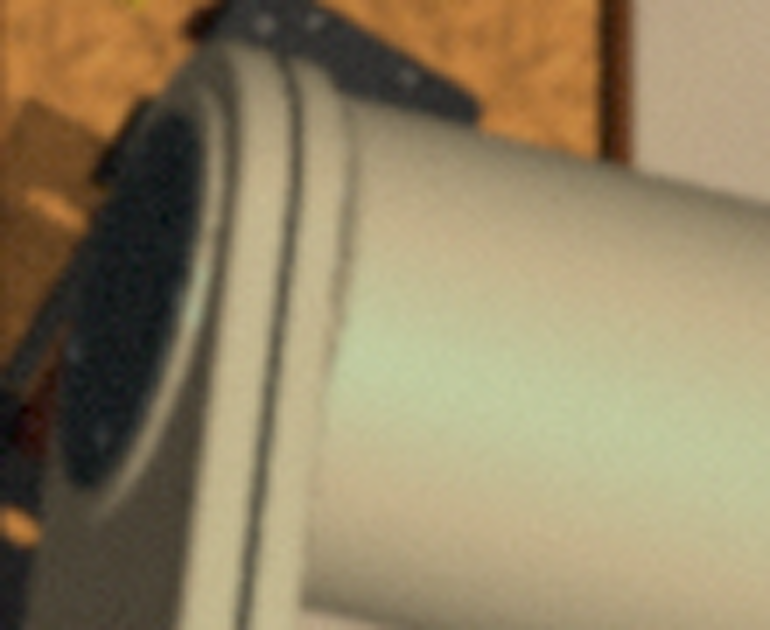

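View pics/t11f.png

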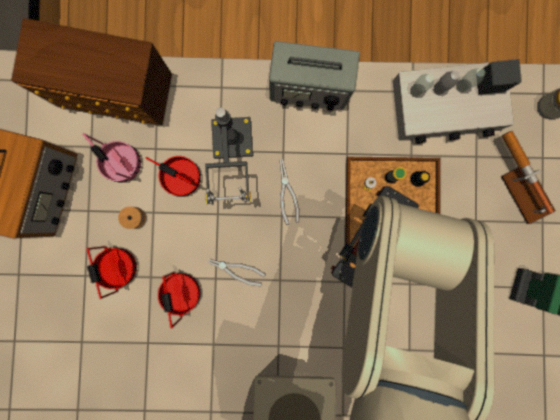

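Scene picture: the basket stands upright in the pan (160,320), and the bystanders are in place. The arm blocks the top view, so I move it further away for a final check.

{"method": "drive_tool", "body": {"moves": [[[0,0,0.2,0,0.4],[0,0,0.4,0,0.4],[0,0,0.6,0,0.4],[0,0,0.7,0,0.4],[0,0,0.7,0,0.4]]]}}

```text
t: 17.92
tcp_pos: [0.5968, 0.0797, 0.2983]
tool_rot: [-1.53, 0.401, -0.411]
contact_force: [-0.7, -0.3, 0.7]
finger_gap: 0.597
```

Run:
```python
from h import *
im=imaging.snapshot("scene");cv2.imwrite('pics/s12f.png',im)
im=imaging.snapshot("top");cv2.imwrite('pics/t12f.png',im);cv2.imwrite('pics/t12.png',cv2.resize(im[190:280,350:460],None,fx=7,fy=7,interpolation=cv2.INTER_CUBIC))
plan()
g=(.4975,-.2785,.156)
overlay("scene","pics/s12f.png","pics/os12.png",(90,220,230,360),4.2,g,-30,pan=(.4975,-.2785))
d=cv2.absdiff(im,cv2.imread('pics/top0.png')).max(2)
```

```text
t 18.025 p [0.5957 0.0779 0.2982] yaw -29.792231615715487 F [-0.0461 -1.2947 -0.2845] gap 52.761677120826405
```

View pics/t12.png

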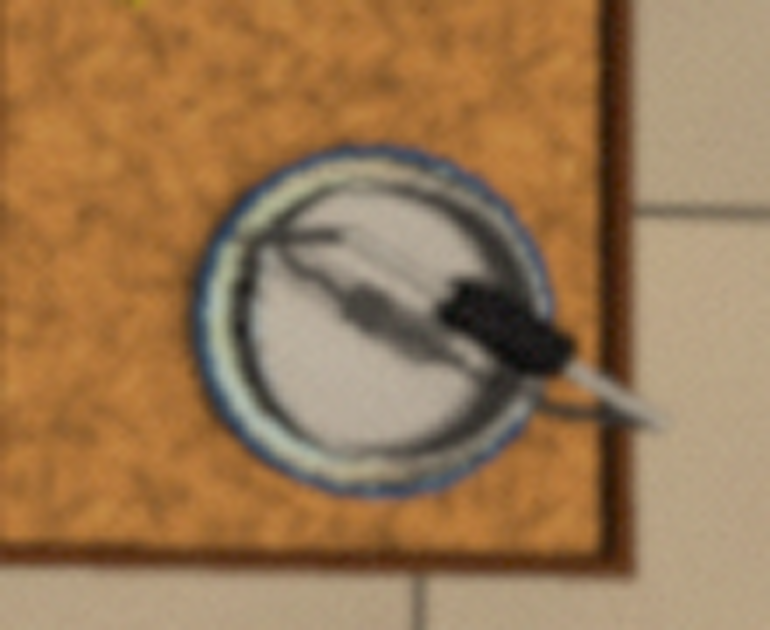

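View pics/os12.png

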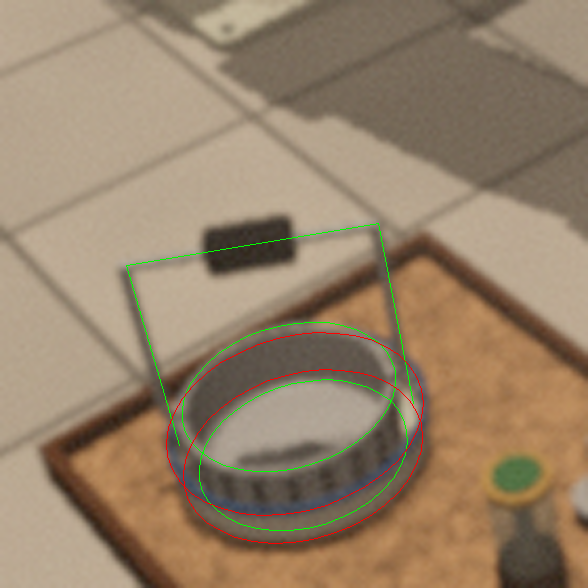

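Top view: the cup sits inside the pan with an even gap all round. The upright model at floor height matches the scene view closely. The tool touches nothing, so I hand in.

```bash
python3 -c "
from h import *
print(r.hand_in())"
```

```text
the job is handed in; nothing more can be done
None
```

The steel dip basket is off the hook and standing upright in the white wash pan. I let go of it and handed the job in at about 18 s.

- **Lift-off:** I gripped the basket by its black grip and raised it about 56 mm. The hook leaned only slightly, by my estimate about 0.05 rad towards the post. Sideways force on the bar stayed under about 1 N on the way up and while drawing it off. The rack arm looked unswung afterwards.
- **Placing:** Above the pan the pictures showed the basket about 4 mm off from where the gripper position put it, so I shifted 4 mm before lowering. It touched down at about 4 N of push. Its foot was then about 17 mm above the shelf, against 16 mm for the pan floor.
- **Last checks:**
  - Both views show the cup inside the pan with a gap all round.
  - An upright model of the basket matches the picture to within a pixel or two.
  - The pan fits its starting place to about 1 mm; the other things look unmoved by eye.
  - Nothing was touching the gripper at hand-in.
- **Disagreement:** The cup's lower edge sat a few pixels inside my straight-sided model, probably because the cup tapers. It did not affect the placing.

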